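# Clamp a project case in the drilling fixture with the eccentric cam

### The job

Take the bare aluminium case out of the plywood stand and stand it upright in the steel drilling fixture, down on the base plate between the two low guides, with one of its two broader sides against the black sprung pad. Then turn the black bar knob counter-clockwise until the eccentric disc bears firmly on the case and visibly pushes the sprung pad back (about 5 mm), and let go. Never tip the case over, and leave the other objects where they are.

Things in the scene. Friction and masses are not known exactly. Their poses are not given: they have to be found in the camera images.
- case: Plain closed aluminium block, 46 mm along own x, 60 mm along own y, 70 mm tall, 0.25 to 0.5 kg; origin at the centre of its underside. Starts upright in either stall of the stand, axes parallel to the stand's. Fingers fit only on its own +x/-x faces there, and only on its own +y/-y faces in the fixture (pad and cam shut in the others): set it down on the free bench between and take it again.
- stand: Fixed plywood stand, foot 90 x 170 x 8 mm. Three upright boards, 46 mm deep (own x), 10 mm thick, at own y = -79, 0, 79 mm, tops 80 mm above the bench, make two stalls, centres at y = -39.5 and 39.5 mm, 69 mm wide, open in front (-x), behind (+x) and above. Origin: centre of its underside. The other stall holds the black brick.
- fixture: Fixed steel fixture, base plate 130 x 210 x 12 mm (own x -65 to 65, own y -135 to 75). Origin on the bench under the seat. To own +y: black sprung pad, then a fence (y 52 to 68, top 82 mm above the bench, as the seated case's top). To own -y: cam disc with bar knob. Two guides 14 mm tall, 40 mm long, at x = -38 and 38 mm, 68 mm apart inside. The case's own y goes along the fixture's own x.
- seat (a point): Centre of the case's seat on the base plate, 12 mm above the bench, axes as the fixture's. A case that just touches the relaxed pad (face at own y = 23 mm) has its origin here. It may be set down up to 8 mm nearer the cam (own -y): the cam pushes it to the pad. A half turn of the case makes no difference.
- backing_pad (a joint): Travel in m of the black rubber-faced sprung pad (56 mm wide, 23 to 81 mm above the bench): 0 relaxed, growing to at most 0.010 as it is pushed back along the fixture's own +y; spring about 1 N per mm.
- cam (a joint): Angle (rad) of the steel eccentric disc (45 mm radius, centre 14 mm off its vertical axis, 40 to 62 mm above the bench), growing counter-clockwise from above, 0 to 2.3 (stop), start 0.55 to 0.95. At 0 the lobe points to the fixture's own -y, at pi/2 to +x. Its side next to the case is at own y = -24 - 14 cos(value) mm: touches the case at 1.65, pad pushed 4 to 5 mm at 2.0. Stays where left; up to 0.5 Nm.
- knob_grip (a point): Point to grip on the cam's axis, 102 mm above the bench, at own x = -12, y = -69 mm of the fixture. The black bar knob is 56 mm long, 18 mm thick (grip this), 32 mm tall, 84 to 116 mm above the bench, just higher than the case's top. Its long direction is at the angle (cam value - 0.7) counter-clockwise from the fixture's own +x.
- brick: Bystander: black plastic power brick 40 x 56 x 34 mm in the other stall. Origin under its centre. Leave it.
- bottle: Bystander: green glass bottle, 66 mm across, 170 mm tall. Origin under its centre. Leave it.
- screwdriver: Bystander: screwdriver 200 mm long, lying along its own x. Leave it.
- spool: Bystander: filament spool lying flat, 180 mm across, 58 mm tall. Origin under its centre. Leave it.
Things that resemble listed ones, but are neither listed nor needed, are in the scene too. What is meant by the case is not purple, and is the larger of those in its own colour. There is more than one size of the fixture; the one meant has the size given above.

How it is judged:
By the outcome, as a careful person would: the job done as asked, in the order asked, and still so for the second after the job is handed in, with the robot touching nothing.
It also fails if it takes over 59 s, if anything falls off the work surface, if the arm or the gripper's body presses on something with over 40 N, if the wrist force passes 120 N, or if a joint passes its speed limit or range.

### The arm

A 7-joint arm with a two-finger parallel gripper is mounted at the origin on the work surface. World frame = base frame: x ahead of the robot, y to its left, z up, the work surface at z = 0. Lengths are in m, angles in rad, forces in N, time in s.
With the tool pointing down it reaches from about 0.425 to 0.925 m from the base axis. Payload 6.8 kg.
Tool frame: the origin (TCP) lies at the very end of the fingers, on their centre line; the grasp point (between the pads) lies 19 mm behind it; z points along the fingers, y is the line along which they close (so a half turn about z gives the same grasp; the last joint's range is limited). The gripper opens to 85 mm and grips with 20 to 120 N. Pads are 22 mm wide; open, the fingers measure 114 mm over their backs; the gripper's body (76 mm by 85 mm) begins 54 mm behind the grasp point. The pads swing forward as they close: fully open they stand 13 mm farther back than shut.
Start: joints at [1.027, 0.477, 0.022, 1.555, -0.011, 1.109, -0.083], TCP at [0.285, -0.612, 0.231] pointing down, gripper open.
Joint ranges: [-2.96, 2.96], [-0.34, 2.1], [-1.41, 1.46], [0.24, 2.44], [-1.37, 4.51], [0.17, 1.92], [-2.96, 2.96]. Speed limits (rad/s): [2.39, 2.39, 3.14, 3.14, 3.14, 3.14, 3.14].

### API

Orientations are given as a unit quaternion [w, x, y, z].
In Python, from station import get_obs, read_camera, hand_in gives the robot as it stands.
- The arm moves only by the tool arm_command, never from a script. Its argument "commands" is one flat list of numbers, 7 for each row, row after row: the shift along the tool's x, y, z in m, then the turn, a rotation vector about the tool's x, y, z in degrees, then the opening, from 0 (shut) to 1 (fully open). In form: [tx, ty, tz, rx, ry, rz, fingers, tx, ty, tz, rx, ry, rz, fingers, ...]. A call has 1 to 8 rows; each row is the pose to reach, as a shift and turn from the pose commanded when the call began, along the tool's axes at that moment; what a row does not reach only later rows make up. A row lasts 1/10 s, in which the tool goes at most 50 mm and 8.59 degrees, less where a joint would pass 70% of its speed; a pose out of reach is approached as far as the arm can. A call with a gripper value outside its range is refused whole. The fingers move at their own pace and stop on an object; "force" is the grip in N (left out, the last holds). Time passes only in rows, so rows that repeat a pose let the fingers close. It gives the time, the measured TCP pose, the force, the opening and the grip force at its end, in the units of the state.
- get_obs(): the state, without advancing time (a new reading comes with each control period).
- read_camera(name): name is "scene" or "top"; returns a dict with "img" (384x512x3 uint8, red, green, blue), "camera_matrix" (3x3 intrinsics, pixels), "pose" (4x4, takes a point from camera to world coordinates). Camera axes: x right, y down, z forward; pixel columns grow to the right and rows downward; lengths in m; the calibration is good to about 2 mm. A picture is of the moment at which its call begins. There is no depth.
- hand_in(): hands the job in; it is judged then, once.
The state is a dict: "t": time; "q": joint angles; "joint_vel": joint speeds; "joint_torque": joint torques, N m; "eef_pos": TCP position; "tool_rot": TCP orientation; "contact_force": force on the tool from outside, world axes, zero at the start; "torque": the same for the moment, N m; "gripper_width": opening from 0.0 (shut) to 1.0 (fully open); "grasp_force": force on a finger pad.
Only numpy, scipy, OpenCV 4.12 (cv2) and the standard library are available. Lean on these libraries where they do the work, as an engineer would, in place of code of your own. Each camera call takes 0.05 s, during which the arm holds its last target. There are 200 camera calls.

## Working session

There is one attempt and no reset: what is moved stays moved. The work goes in short steps, Python scripts to look and compute and a tool call to move; the robot and the scene stay as the last step left them, time stands still between calls to the robot, and variables do not carry over. Pictures are saved under pics/ and viewed, at most 10 in all, crops included, and the job is handed in when it is done.

Besides the shell and the picture viewer there is one more tool, called after "Request:" by a JSON object that holds its "api" and its "payload". arm_command: Moves the arm, as the interface text tells. Its arguments: {"type":"object","properties":{"commands":{"type":"array","items":{"type":"number"}},"force":{"type":"number"}},"required":["commands"]}

```bash
ls; mkdir -p pics; python3 - <<'E'
from station import *
import cv2,numpy as np
for n in("top","scene"):
    d=read_camera(n);cv2.imwrite(f"pics/{n}0.png",cv2.resize(d["img"][:,:,::-1],(768,576),interpolation=cv2.INTER_CUBIC))
    print(n,d["camera_matrix"].round(1).tolist(),d["pose"].round(4).tolist())
o=get_obs();print(o["t"],o["eef_pos"],o["tool_rot"],o["gripper_width"])
E
```

```text
pics
top [[429.3, 0.0, 244.7], [0.0, 429.3, 193.9], [0.0, 0.0, 1.0]] [[-0.0215, -0.9855, 0.1681, 0.3005], [-0.9996, 0.0241, 0.0132, 0.0469], [-0.0171, -0.1677, -0.9857, 1.3635], [0.0, 0.0, 0.0, 1.0]]
scene [[380.7, 0.0, 251.3], [0.0, 380.7, 197.3], [0.0, 0.0, 1.0]] [[-0.2057, 0.6687, -0.7145, 1.27], [0.9785, 0.1527, -0.1387, 0.22], [0.0164, -0.7277, -0.6857, 0.8052], [0.0, 0.0, 0.0, 1.0]]
0.1 [ 0.2846831  -0.61145057  0.2304321 ] [-7.81994815e-04  9.76357862e-01  2.16158884e-01 -2.25720231e-04] 0.9997314487564282
```

View pics/top0.png

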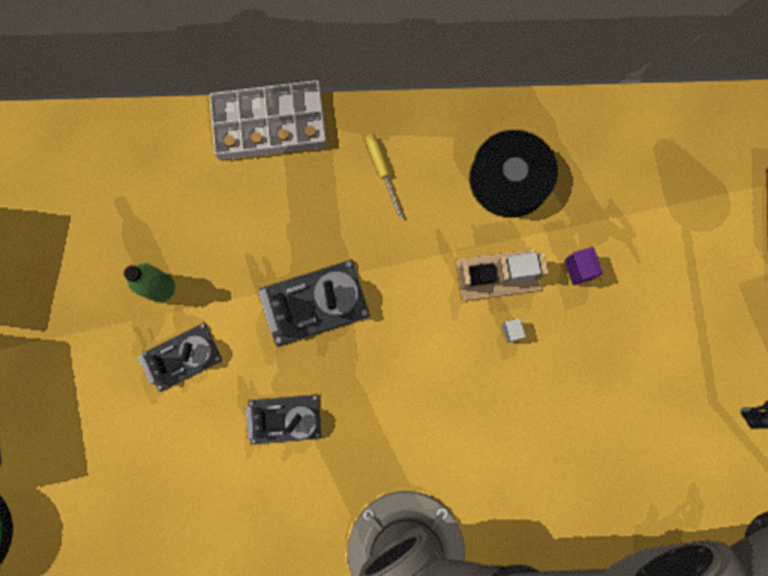

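View pics/scene0.png

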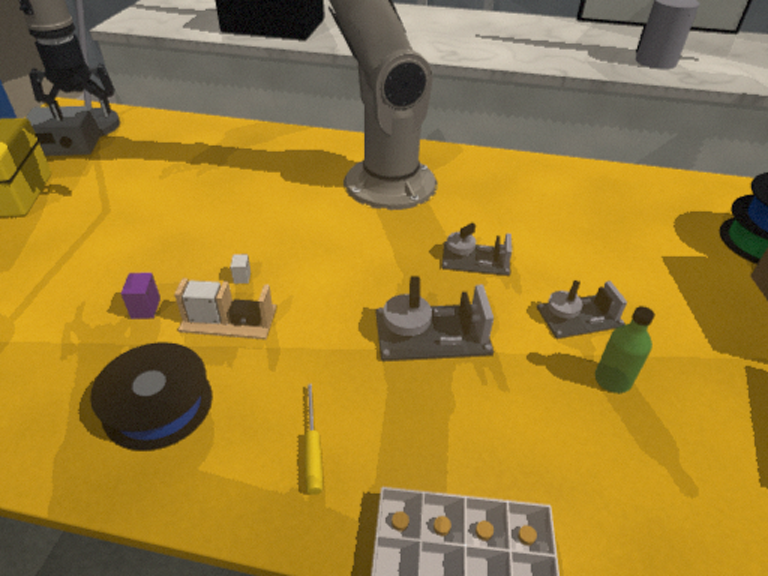

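```bash
python3 - <<'E'
from station import *
import cv2,numpy as np
a=read_camera("top")["img"][158:234,166:366,::-1]
b=read_camera("scene")["img"][175:245,115:335,::-1]
a=cv2.resize(a,(800,304),interpolation=cv2.INTER_CUBIC);b=cv2.resize(b,(800,255),interpolation=cv2.INTER_CUBIC)
cv2.imwrite("pics/c1.png",np.vstack([a,b]))
E
```

```text
(no output)
```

View pics/c1.png

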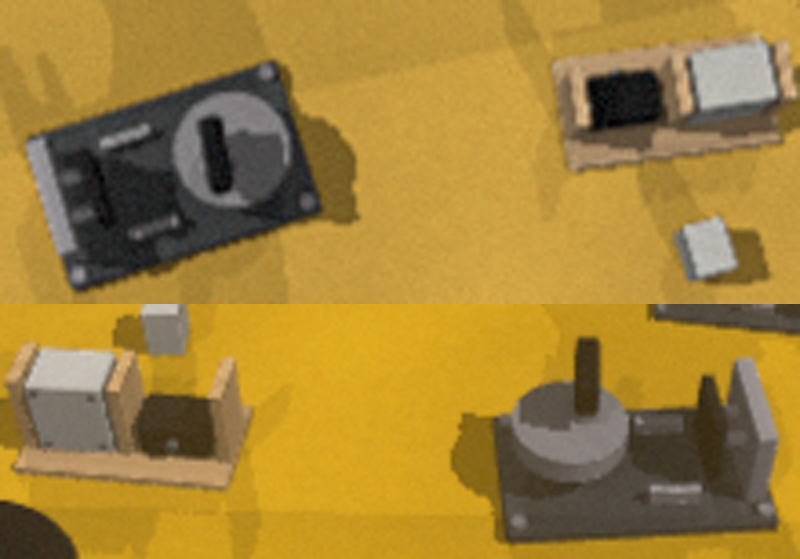

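```bash
cat >h.py <<'E'
from station import *
import cv2,numpy as np
from scipy.optimize import least_squares
def proj(d,P):
    T=np.linalg.inv(d["pose"]);p=np.atleast_2d(P)@T[:3,:3].T+T[:3,3];p=p@d["camera_matrix"].T
    return p[:,:2]/p[:,2:]
def place(l,x,y,w):
    l=np.atleast_2d(np.array(l,float));c,s=np.cos(w),np.sin(w)
    return np.c_[x+c*l[:,0]-s*l[:,1],y+s*l[:,0]+c*l[:,1],l[:,2]]
def fit(obs,x0):  # obs: (cam,local pts,px)
    f=lambda p:np.concatenate([(proj(d,place(l,*p))-np.array(q)).ravel() for d,l,q in obs])
    r=least_squares(f,x0,loss="soft_l1");return r.x,f(r.x).round(1)
E
python3 - <<'E'
from h import *
t=read_camera("top");s=read_camera("scene")
T=lambda q:(np.array(q)+.5)/4+[166,158]-.5
S=lambda q:(np.array(q)+.5-[0,304])/3.64+[115,175]-.5
fx,r=fit([(t,[[.065,-.135,.012],[-.065,-.135,.012],[-.065,.075,.012]],T([[277,62],[320,211],[78,290]])),
 (s,[[.065,-.135,.012],[.065,.075,.012],[-.065,-.135,.012]],S([[508,541],[777,526],[497,418]]))],[.55,.2,.3]);print("fixture",fx,r)
st,r=fit([(t,[[.045,.085,.008],[-.045,.085,.008],[-.045,-.085,.008]],T([[552,62],[571,170],[783,142]])),
 (s,[[.045,-.085,.008],[.045,.085,.008],[-.045,.085,.008]],S([[15,472],[230,488],[250,408]]))],[.6,-.2,.1]);print("stand",st,r)
k=[[.023,.03,.078],[.023,-.03,.078],[-.023,-.03,.078],[-.023,.03,.078]]
ca,r=fit([(t,k,T([[690,47],[772,42],[778,100],[692,110]])),(s,k,S([[115,352],[40,349],[28,388],[105,391]])[[2,3][:0]+[3,2,1,0]])],[.6,-.2,.1]);print("case",ca,r)
print("stall",place([0,-.0395,0],*st))
kg=place([-.012,-.069,.116],*fx);print("knob",kg)
e=lambda a:[[-.012+m*np.cos(a),-.069+m*np.sin(a),.116] for m in(-.028,.028)]
for c in(.55,.75,.95):print(c,((proj(t,place(e(c-.7),*fx))-[166,158])*4).round(),((proj(s,place(e(c-.7),*fx))-[115,175])*3.64+[0,304]).round())
E
```

```text
fixture [0.50347452 0.2099142  0.28086469] [-0.9 -1.1  0.4 -0.2 -2.6 -0.2 -1.1 -1.1  0.9 -0.4 -1.4 -0.7]
stand [ 0.56168294 -0.21396293  0.12764752] [-0.7 -0.2 -0.6  0.1 -1.  -0.9 -1.  -0.6 -1.1 -0.8  0.1 -0.9]
case [ 0.56617629 -0.25267829  0.11387147] [-0.8  1.  -1.9 -0.4 -0.7 -0.3  1.3 -0.1 -1.8  0.3 -1.9 -0.5  0.4 -0.8
  0.4 -0.1]
stall [[ 0.56671133 -0.25314156  0.        ]]
knob [[0.5110706  0.14029165 0.116     ]]
0.55 [[217. 186.]
 [206. 112.]] [[587. 336.]
 [585. 386.]]
0.75 [[224. 184.]
 [198. 114.]] [[580. 336.]
 [593. 386.]]
0.95 [[231. 181.]
 [192. 117.]] [[573. 337.]
 [600. 385.]]
```

Request:
{"api": "arm_command", "payload": {"commands": [0.406, -0.206, 0.04, 0, 0, -72, 1, 0.406, -0.206, 0.04, 0, 0, -72, 1, 0.406, -0.206, 0.04, 0, 0, -72, 1, 0.406, -0.206, 0.04, 0, 0, -72, 1, 0.406, -0.206, 0.04, 0, 0, -72, 1, 0.406, -0.206, 0.04, 0, 0, -72, 1, 0.406, -0.206, 0.04, 0, 0, -72, 1, 0.406, -0.206, 0.04, 0, 0, -72, 1], "force": 50}}

```text
t: 1.1
eef_pos: [0.5319, -0.2969, 0.1964]
tool_rot: [0.0, 0.682, 0.732, -0.0]
contact_force: [-0.1, -1.2, -0.4]
gripper_width: 0.999
grasp_force: 0.0
```

```bash
cat >>h.py <<'E'
from scipy.spatial.transform import Rotation as R
def go(x,y,z,phi):
    o=get_obs();w,a,b,c=o["tool_rot"];r=R.from_quat([a,b,c,w])
    p=np.radians(phi);m=lambda p:np.array([[np.cos(p),np.sin(p),0],[np.sin(p),-np.cos(p),0],[0,0,-1]])
    rel=(r.inv()*R.from_matrix(m(p))).as_rotvec(degrees=True)
    ph=np.degrees(np.arctan2(*r.as_matrix()[[1,0],0]))
    print("t",round(o["t"],2),"tcp",np.round(o["eef_pos"],4),"phi",ph.round(1),"F",np.round(o["contact_force"],1),"w",round(o["gripper_width"],3),"gf",round(o["grasp_force"],1),"q",np.round(o["q"],2))
    print("-> shift",r.inv().apply(np.array([x,y,z])-o["eef_pos"]).round(4),"rot",rel.round(1))
E
python3 -c "
from h import *
go(.566,-.253,.14,96.9)"
```

```text
t 1.1 tcp [ 0.5319 -0.2969  0.1964] phi 94.1 F [-0.1 -1.2 -0.4] w 0.999 gf 0.0 q [ 0.67  0.43 -0.34  1.74  0.17  1.01  0.34]
-> shift [0.0414 0.0371 0.0564] rot [ 0.   0.  -2.8]
```

Request:
{"api": "arm_command", "payload": {"commands": [0.0415, 0.037, 0.056, 0, 0, -2.8, 1, 0.0415, 0.037, 0.056, 0, 0, -2.8, 1, 0.0415, 0.037, 0.056, 0, 0, -2.8, 1, 0.0415, 0.037, 0.056, 0, 0, -2.8, 1]}}

```text
t: 1.5
eef_pos: [0.5649, -0.255, 0.1401]
tool_rot: [-0.0, 0.666, 0.746, -0.0]
contact_force: [-0.4, -1.3, -0.4]
gripper_width: 1.001
grasp_force: 0.0
```

```bash
python3 - <<'E'
from h import *
a=read_camera("top")["img"][140:220,290:390,::-1]
b=read_camera("scene")["img"][140:240,95:205,::-1]
a=cv2.resize(a,(400,320),interpolation=cv2.INTER_CUBIC);b=cv2.resize(b,(352,320),interpolation=cv2.INTER_CUBIC)
cv2.imwrite("pics/c2.png",np.hstack([a,b]))
go(.566,-.253,.035,96.9)
E
```

```text
t 1.6 tcp [ 0.565  -0.2568  0.1414] phi 96.4 F [0.6 0.7 0.2] w 1.006 gf 0.0 q [ 0.58  0.51 -0.35  1.75  0.21  0.92  0.26]
-> shift [0.0039 0.0013 0.1064] rot [ 0.   0.1 -0.5]
```

View pics/c2.png

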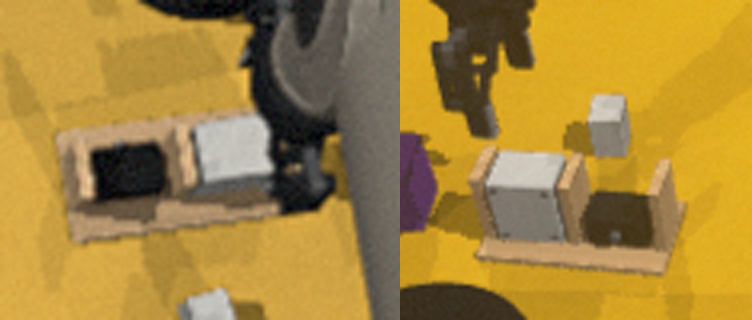

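```bash
python3 - <<'E'
from h import *
t=read_camera("top");s=read_camera("scene");o=get_obs();p=o["eef_pos"]
d=np.array([np.cos(.12),np.sin(.12),0])*.05
P=np.array([p,p+d,p-d,p+[0,0,.08]])
print(((proj(t,P)-[290,140])*4).round(),((proj(s,P)-[95,140])*3.2+[400,0]).round())
C=place([[.023,.03,.078],[.023,-.03,.078],[-.023,-.03,.078],[-.023,.03,.078]],.5665,-.253,.12)
print(((proj(t,C)-[290,140])*4).round(),((proj(s,C)-[95,140])*3.2+[400,0]).round())
E
```

```text
[[259. 129.]
 [246.  62.]
 [271. 196.]
 [286. 103.]] [[505. 110.]
 [485. 150.]
 [524.  74.]
 [485.  33.]]
[[190. 121.]
 [267. 110.]
 [278. 169.]
 [200. 180.]] [[549. 188.]
 [481. 183.]
 [498. 148.]
 [565. 153.]]
```

```bash
python3 -c "
from h import *
go(.566,-.253,.035,96.9)"
```

```text
t 1.7 tcp [ 0.565  -0.2568  0.1415] phi 96.4 F [ 0.6 -0.9 -0.4] w 0.999 gf 0.0 q [ 0.58  0.51 -0.35  1.75  0.21  0.92  0.26]
-> shift [0.0038 0.0013 0.1065] rot [ 0.1  0.1 -0.5]
```

Request:
{"api": "arm_command", "payload": {"commands": [0.004, 0.001, 0.03, 0, 0, -0.5, 1, 0.004, 0.001, 0.06, 0, 0, -0.5, 1, 0.004, 0.001, 0.085, 0, 0, -0.5, 1, 0.004, 0.001, 0.106, 0, 0, -0.5, 1, 0.004, 0.001, 0.106, 0, 0, -0.5, 1, 0.004, 0.001, 0.106, 0, 0, -0.5, 0.3, 0.004, 0.001, 0.106, 0, 0, -0.5, 0.3, 0.004, 0.001, 0.106, 0, 0, -0.5, 0.3], "force": 50}}

```text
t: 2.5
eef_pos: [0.5665, -0.2512, 0.0361]
tool_rot: [0.001, 0.663, 0.749, 0.0]
contact_force: [-3.1, 0.6, 0.5]
gripper_width: 0.536
grasp_force: 52.2
```

Request:
{"api": "arm_command", "payload": {"commands": [0, 0, 0, 0, 0, 0, 0.3, 0, 0, 0, 0, 0, 0, 0.3, 0, 0, 0, 0, 0, 0, 0.3, 0, 0, 0, 0, 0, 0, 0.3]}}

```text
t: 2.9
eef_pos: [0.5666, -0.2512, 0.0361]
tool_rot: [0.001, 0.663, 0.749, 0.0]
contact_force: [-2.9, -0.0, 6.3]
gripper_width: 0.53
grasp_force: 53.3
```

```bash
python3 -c "
from h import *
go(.566,-.253,.155,96.9)"
```

```text
t 2.9 tcp [ 0.5666 -0.2512  0.0361] phi 97.0 F [-2.9 -0.   6.3] w 0.53 gf 53.3 q [ 0.55  0.64 -0.31  1.81  0.28  0.73  0.21]
-> shift [-0.0019 -0.0006 -0.1189] rot [0.1 0.1 0.1]
```

Request:
{"api": "arm_command", "payload": {"commands": [0, 0, -0.02, 0, 0, 0, 0.3, 0, 0, -0.05, 0, 0, 0, 0.3, 0, 0, -0.08, 0, 0, 0, 0.3, 0, 0, -0.11, 0, 0, 0, 0.3, 0, 0, -0.11, 0, 0, 0, 0.3]}}

```text
t: 3.4
eef_pos: [0.5683, -0.2514, 0.1487]
tool_rot: [0.004, 0.663, 0.749, 0.001]
contact_force: [1.6, 0.4, -4.3]
gripper_width: 0.531
grasp_force: 53.0
```

```bash
python3 -c "
from h import *
go(.55,-.04,.14,16.1)"
```

```text
t 3.4 tcp [ 0.5683 -0.2514  0.1487] phi 97.0 F [ 1.6  0.4 -4.3] w 0.531 gf 53.0 q [ 0.58  0.5  -0.36  1.75  0.21  0.92  0.26]
-> shift [0.212  0.0076 0.008 ] rot [ 0.5 -0.1 80.9]
```

Request:
{"api": "arm_command", "payload": {"commands": [0.03, 0, 0.005, 0, 0, 8, 0.3, 0.07, 0.002, 0.007, 0, 0, 16, 0.3, 0.11, 0.004, 0.007, 0, 0, 24, 0.3, 0.15, 0.006, 0.007, 0, 0, 32, 0.3, 0.19, 0.007, 0.007, 0, 0, 40, 0.3, 0.21, 0.0075, 0.008, 0, 0, 48, 0.3, 0.212, 0.0075, 0.008, 0, 0, 56, 0.3, 0.212, 0.0075, 0.008, 0, 0, 64, 0.3]}}

```text
t: 4.2
eef_pos: [0.546, -0.0377, 0.1348]
tool_rot: [-0.0, 0.959, 0.283, -0.001]
contact_force: [0.3, -0.1, -4.8]
gripper_width: 0.538
grasp_force: 52.7
```

Request:
{"api": "arm_command", "payload": {"commands": [0, 0, 0, 0, 0, 8, 0.3, 0, 0, 0, 0, 0, 16, 0.3, 0, 0, 0, 0, 0, 17, 0.3, 0, 0, 0, 0, 0, 17, 0.3]}}

```text
t: 4.6
eef_pos: [0.5465, -0.0392, 0.1354]
tool_rot: [0.0, 0.99, 0.141, -0.001]
contact_force: [-0.5, 1.3, -4.4]
gripper_width: 0.535
grasp_force: 52.7
```

```bash
python3 -c "
from h import *
go(.55,-.04,.029,16.1)"
```

```text
t 4.6 tcp [ 0.5465 -0.0392  0.1354] phi 16.2 F [-0.5  1.3 -4.4] w 0.535 gf 52.7 q [ 0.04  0.39 -0.1   1.94  0.05  0.81 -1.38]
-> shift [0.0033 0.0018 0.1064] rot [-0.   0.1  0.1]
```

Request:
{"api": "arm_command", "payload": {"commands": [0, 0, 0.03, 0, 0, 0, 0.3, 0, 0, 0.065, 0, 0, 0, 0.3, 0, 0, 0.09, 0, 0, 0, 0.3, 0, 0, 0.1, 0, 0, 0, 0.3, 0, 0, 0.103, 0, 0, 0, 0.3, 0, 0, 0.105, 0, 0, 0, 0.3, 0, 0, 0.106, 0, 0, 0, 0.3, 0, 0, 0.107, 0, 0, 0, 0.3]}}

```text
t: 5.4
eef_pos: [0.5482, -0.0393, 0.0303]
tool_rot: [0.0, 0.99, 0.139, 0.001]
contact_force: [0.4, -0.9, -4.4]
gripper_width: 0.536
grasp_force: 52.5
```

```bash
python3 -c "
from h import *
go(.55,-.04,.0275,16.1)"
```

```text
t 5.4 tcp [ 0.5482 -0.0393  0.0303] phi 16.0 F [ 0.4 -0.9 -4.4] w 0.536 gf 52.5 q [ 0.03  0.55 -0.09  2.    0.08  0.6  -1.41]
-> shift [0.0015 0.0012 0.0029] rot [ 0.  -0.1 -0.1]
```

Request:
{"api": "arm_command", "payload": {"commands": [0, 0, 0.001, 0, 0, 0, 0.3, 0, 0, 0.002, 0, 0, 0, 0.3, 0, 0, 0.003, 0, 0, 0, 0.3, 0, 0, 0.003, 0, 0, 0, 0.3]}}

```text
t: 5.8
eef_pos: [0.5478, -0.0392, 0.028]
tool_rot: [0.0, 0.99, 0.139, 0.0]
contact_force: [-5.4, 1.5, 12.1]
gripper_width: 0.537
grasp_force: 54.6
```

Request:
{"api": "arm_command", "payload": {"commands": [0, 0, 0, 0, 0, 0, 1, 0, 0, 0, 0, 0, 0, 1, 0, 0, 0, 0, 0, 0, 1, 0, 0, -0.005, 0, 0, 0, 1, 0, 0, -0.04, 0, 0, 0, 1, 0, 0, -0.075, 0, 0, 0, 1, 0, 0, -0.1, 0, 0, 0, 1, 0, 0, -0.1, 0, 0, 0, 1]}}

```text
t: 6.6
eef_pos: [0.55, -0.0392, 0.1303]
tool_rot: [0.0, 0.99, 0.139, 0.004]
contact_force: [1.1, -0.3, -0.1]
gripper_width: 1.001
grasp_force: 0.0
```

Request:
{"api": "arm_command", "payload": {"commands": [0, 0, 0, 0, 0, -90, 1, 0, 0, 0, 0, 0, -90, 1, 0, 0, 0, 0, 0, -90, 1, 0, 0, 0, 0, 0, -90, 1, 0, 0, 0, 0, 0, -90, 1, 0, 0, 0, 0, 0, -90, 1, 0, 0, 0, 0, 0, -90, 1, 0, 0, 0, 0, 0, -90, 1]}}

```text
t: 7.4
eef_pos: [0.5467, -0.0393, 0.1255]
tool_rot: [-0.0, 0.737, 0.676, -0.0]
contact_force: [-0.6, 0.0, 0.2]
gripper_width: 0.998
grasp_force: 0.0
```

Request:
{"api": "arm_command", "payload": {"commands": [0, 0, 0, 0, 0, -21.3, 1, 0, 0, 0, 0, 0, -21.3, 1, 0, 0, 0, 0, 0, -21.3, 1, 0, 0, 0, 0, 0, -21.3, 1, 0, 0, 0, 0, 0, -21.3, 1]}}

```text
t: 7.9
eef_pos: [0.5469, -0.0393, 0.1258]
tool_rot: [-0.0, 0.602, 0.798, -0.0]
contact_force: [0.2, 0.0, -0.9]
gripper_width: 1.002
grasp_force: 0.0
```

```bash
python3 - <<'E'
from h import *
go(.548,-.039,.040,106.1)
a=read_camera("top");s=read_camera("scene")
k=[[.023,.03,.07],[.023,-.03,.07],[-.023,-.03,.07],[-.023,.03,.07]]
C=place(k,.548,-.0392,np.radians(-74));print(proj(a,C).round(),proj(s,C).round())
a=cv2.resize(a["img"][130:230,210:320,::-1],(440,400),interpolation=cv2.INTER_CUBIC)
b=cv2.resize(s["img"][140:240,150:240,::-1],(360,400),interpolation=cv2.INTER_CUBIC)
cv2.imwrite("pics/c3.png",np.hstack([a,b]))
E
```

```text
t 7.9 tcp [ 0.5469 -0.0393  0.1258] phi 105.9 F [ 0.2  0.  -0.9] w 1.002 gf 0.0 q [ 0.32  0.44 -0.45  1.93  0.25  0.83  0.01]
-> shift [-0.      0.0012  0.0858] rot [-0.  -0.  -0.2]
[[282. 173.]
 [289. 191.]
 [274. 196.]
 [268. 177.]] [[200. 210.]
 [201. 195.]
 [217. 194.]
 [217. 209.]]
```

View pics/c3.png

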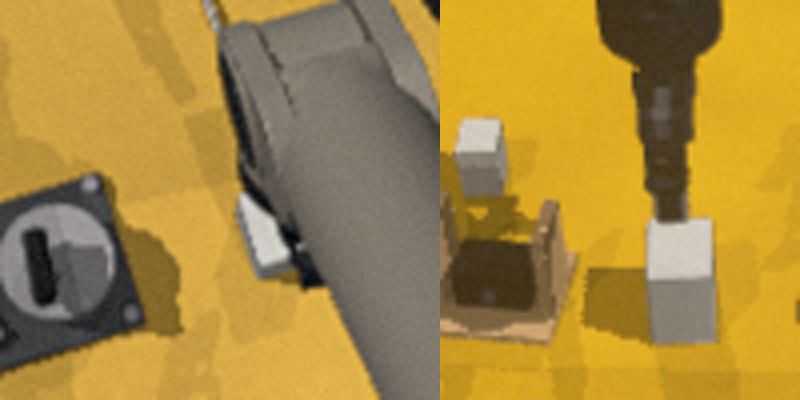

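Request:
{"api": "arm_command", "payload": {"commands": [0, 0.001, 0.03, 0, 0, 0, 1, 0, 0.001, 0.06, 0, 0, 0, 1, 0, 0.001, 0.08, 0, 0, 0, 1, 0, 0.001, 0.088, 0, 0, 0, 1, 0, 0.001, 0.088, 0, 0, 0, 1, 0, 0.001, 0.088, 0, 0, 0, 0.5, 0, 0.001, 0.088, 0, 0, 0, 0.5, 0, 0.001, 0.088, 0, 0, 0, 0.5]}}

```text
t: 8.8
eef_pos: [0.5486, -0.0392, 0.0396]
tool_rot: [0.001, 0.601, 0.799, 0.0]
contact_force: [-2.2, -0.3, 6.1]
gripper_width: 0.692
grasp_force: 56.1
```

Request:
{"api": "arm_command", "payload": {"commands": [0, 0, 0, 0, 0, 0, 0.5, 0, 0, 0, 0, 0, 0, 0.5]}}

```text
t: 9.0
eef_pos: [0.5486, -0.0392, 0.0396]
tool_rot: [0.001, 0.601, 0.799, 0.0]
contact_force: [-1.5, -0.2, 5.1]
gripper_width: 0.69
grasp_force: 56.1
```

Request:
{"api": "arm_command", "payload": {"commands": [0, 0, -0.02, 0, 0, 0, 0.5, 0, 0, -0.05, 0, 0, 0, 0.5, 0, 0, -0.09, 0, 0, 0, 0.5, 0, 0, -0.13, 0, 0, 0, 0.5, 0, 0, -0.13, 0, 0, 0, 0.5]}}

```text
t: 9.5
eef_pos: [0.5519, -0.0386, 0.174]
tool_rot: [0.004, 0.601, 0.799, 0.003]
contact_force: [1.5, -0.0, -3.7]
gripper_width: 0.695
grasp_force: 56.9
```

```bash
python3 - <<'E'
from h import *
go(.505,.205,.16,106.1)
E
```

```text
t 9.5 tcp [ 0.5519 -0.0386  0.174 ] phi 106.1 F [ 1.5 -0.  -3.7] w 0.695 gf 56.9 q [ 0.34  0.38 -0.48  1.89  0.22  0.92  0.04]
-> shift [0.2472 0.0222 0.0133] rot [ 0.6  0.2 -0. ]
```

Request:
{"api": "arm_command", "payload": {"commands": [0.03, 0.003, 0, 0, 0, 0, 0.5, 0.07, 0.007, 0, 0, 0, 0, 0.5, 0.11, 0.011, 0, 0, 0, 0, 0.5, 0.15, 0.014, 0, 0, 0, 0, 0.5, 0.19, 0.018, 0, 0, 0, 0, 0.5, 0.225, 0.022, 0, 0, 0, 0, 0.5, 0.248, 0.022, 0, 0, 0, 0, 0.5, 0.248, 0.022, 0, 0, 0, 0, 0.5]}}

```text
t: 10.3
eef_pos: [0.4983, 0.2099, 0.1676]
tool_rot: [-0.001, 0.599, 0.801, 0.0]
contact_force: [-0.5, 0.4, -4.2]
gripper_width: 0.691
grasp_force: 56.7
```

```bash
python3 - <<'E'
from h import *
go(.5046,.2061,.11,106.1)
E
```

```text
t 10.3 tcp [0.4983 0.2099 0.1676] phi 106.5 F [-0.5  0.4 -4.2] w 0.691 gf 56.7 q [-0.06  0.39 -0.56  1.91  0.25  0.92 -0.45]
-> shift [-0.0055  0.005   0.0576] rot [-0.  -0.1  0.4]
```

Request:
{"api": "arm_command", "payload": {"commands": [-0.003, 0.003, 0.01, 0, 0, 0.2, 0.5, -0.0055, 0.005, 0.03, 0, 0, 0.4, 0.5, -0.0055, 0.005, 0.037, 0, 0, 0.4, 0.5, -0.0055, 0.005, 0.037, 0, 0, 0.4, 0.5]}}

```text
t: 10.7
eef_pos: [0.5061, 0.1995, 0.1293]
tool_rot: [-0.001, 0.605, 0.796, -0.002]
contact_force: [-0.2, -0.8, -4.8]
gripper_width: 0.693
grasp_force: 56.4
```

```bash
python3 - <<'E'
from h import *
go(.5046,.2061,.11,106.1)
a=read_camera("top");s=read_camera("scene");o=get_obs()
z=o["eef_pos"][2]-.0396;fx=(.5035,.2099,.2809)
k=[[.03,.023,.07+z],[.03,-.023,.07+z],[.03,.023,z],[.03,-.023,z],[-.03,.023,.07+z],[-.03,-.023,.07+z]]
C=place(np.array(k)-[0,.004,0],*fx)
F=place([[.065,-.135,.012],[.065,.075,.012],[.065,.052,.082],[.065,.068,.082],[.028,.023,.081],[.028,.023,.023],[.048,-.01,.026]],*fx)
for P in(C,F):print(((proj(a,P)-[165,150])*5).round().tolist(),((proj(s,P)-[240,165])*5+[400,0]).round().tolist())
a=cv2.resize(a["img"][150:240,165:245,::-1],(400,450),interpolation=cv2.INTER_CUBIC)
b=cv2.resize(s["img"][165:255,240:320,::-1],(400,450),interpolation=cv2.INTER_CUBIC)
cv2.imwrite("pics/c4.png",np.hstack([a,b]))
E
```

```text
t 10.7 tcp [0.5061 0.1995 0.1293] phi 105.6 F [-0.2 -0.8 -4.8] w 0.693 gf 56.4 q [-0.06  0.44 -0.53  1.93  0.29  0.85 -0.48]
-> shift [0.0068 0.0004 0.0193] rot [-0.2  0.1 -0.5]
[[94.0, 189.0], [171.0, 166.0], [112.0, 210.0], [185.0, 188.0], [123.0, 289.0], [201.0, 265.0]] [[767.0, 110.0], [678.0, 114.0], [751.0, 208.0], [665.0, 212.0], [746.0, 35.0], [660.0, 38.0]]
[[345.0, 110.0], [32.0, 206.0], [47.0, 175.0], [22.0, 183.0], [110.0, 219.0], [123.0, 234.0], [164.0, 188.0]] [[466.0, 368.0], [845.0, 351.0], [823.0, 265.0], [853.0, 264.0], [755.0, 219.0], [742.0, 292.0], [690.0, 318.0]]
```

View pics/c4.png

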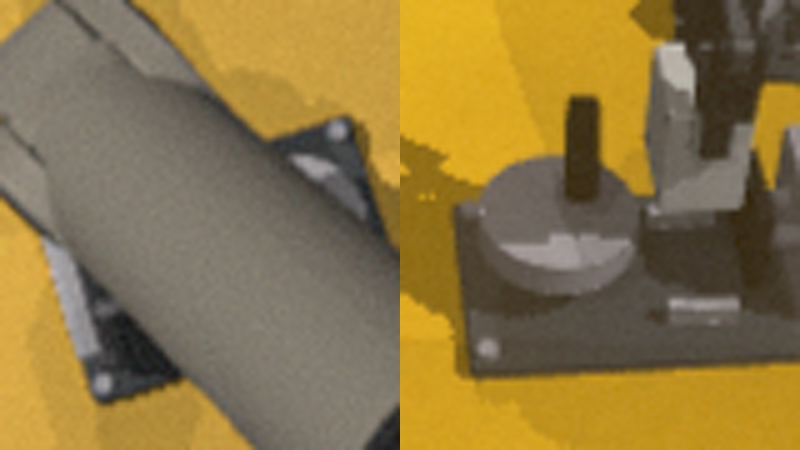

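```bash
python3 - <<'E'
from h import *
go(.5046,.2061,.11,106.1)
E
```

```text
t 10.8 tcp [0.5071 0.201  0.1312] phi 105.6 F [ 0.1  0.5 -4.5] w 0.694 gf 56.4 q [-0.07  0.44 -0.53  1.93  0.29  0.85 -0.48]
-> shift [ 0.0056 -0.0011  0.0212] rot [-0.   0.  -0.5]
```

Request:
{"api": "arm_command", "payload": {"commands": [0.003, -0.001, 0, 0, 0, -0.5, 0.5, 0.003, -0.001, 0.02, 0, 0, -0.5, 0.5, 0.003, -0.001, 0.04, 0, 0, -0.5, 0.5, 0.003, -0.001, 0.055, 0, 0, -0.5, 0.5, 0.003, -0.001, 0.06, 0, 0, -0.5, 0.5, 0.003, -0.001, 0.06, 0, 0, -0.5, 0.5]}}

```text
t: 11.4
eef_pos: [0.505, 0.2042, 0.071]
tool_rot: [-0.0, 0.6, 0.8, -0.0]
contact_force: [0.6, -0.8, -5.2]
gripper_width: 0.69
grasp_force: 56.4
```

```bash
python3 - <<'E'
from h import *
read_camera("top")
go(.5046,.2061,.0516,106.1)
s=read_camera("scene");o=get_obs()
z=o["eef_pos"][2]-.0396;fx=(.5035,.2099,.2809)
k=[[.03,.023,z],[.03,-.023,z],[-.03,-.023,z],[.03,.023,.07+z],[.03,-.023,.07+z]]
print(((proj(s,place(np.array(k)-[0,.004,0],*fx))-[245,165])*8).round().tolist())
print(((proj(s,place([[.028,.023,.081],[.028,.023,.023],[.045,-.02,.026],[.045,.02,.026]],*fx))-[245,165])*8).round().tolist())
b=cv2.resize(s["img"][165:240,245:335,::-1],(720,600),interpolation=cv2.INTER_CUBIC)
cv2.imwrite("pics/c5.png",b)
E
```

```text
t 11.45 tcp [0.5055 0.2044 0.0716] phi 106.2 F [ 0.5  0.3 -3.9] w 0.693 gf 56.4 q [-0.11  0.52 -0.5   1.97  0.36  0.74 -0.54]
-> shift [ 0.0019 -0.0004  0.02  ] rot [ 0.  -0.   0.1]
[[500.0, 454.0], [369.0, 460.0], [344.0, 338.0], [525.0, 310.0], [388.0, 315.0]]
[[528.0, 351.0], [507.0, 468.0], [394.0, 503.0], [509.0, 498.0]]
```

View pics/c5.png

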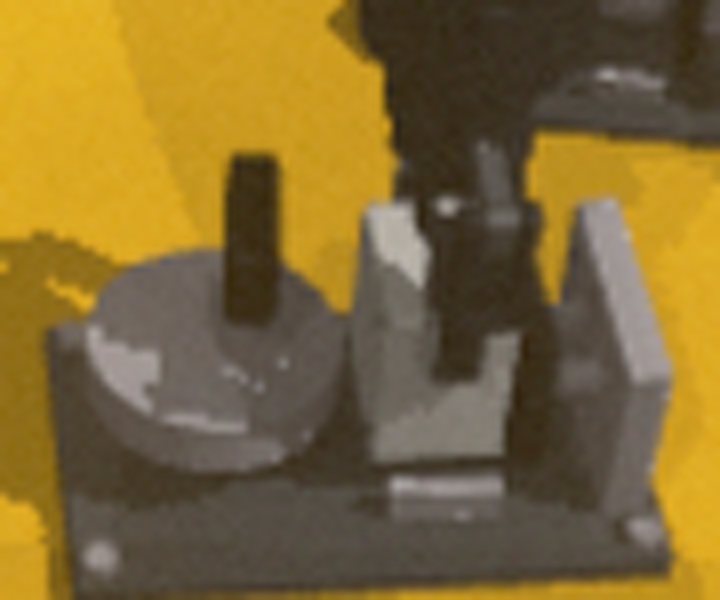

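Request:
{"api": "arm_command", "payload": {"commands": [-0.001, 0, 0.004, 0, 0, 0, 0.5, -0.002, 0, 0.008, 0, 0, 0, 0.5, -0.002, 0, 0.012, 0, 0, 0, 0.5, -0.002, 0, 0.015, 0, 0, 0, 0.5, -0.002, 0, 0.017, 0, 0, 0, 0.5, -0.002, 0, 0.018, 0, 0, 0, 0.5, -0.002, 0, 0.019, 0, 0, 0, 0.5, -0.002, 0, 0.019, 0, 0, 0, 0.5]}}

```text
t: 12.3
eef_pos: [0.5058, 0.2022, 0.0522]
tool_rot: [-0.0, 0.601, 0.8, -0.0]
contact_force: [-0.3, -0.6, -3.8]
gripper_width: 0.693
grasp_force: 56.6
```

Request:
{"api": "arm_command", "payload": {"commands": [0, 0, 0.001, 0, 0, 0, 0.5, 0, 0, 0.002, 0, 0, 0, 0.5, 0, 0, 0.002, 0, 0, 0, 0.5]}}

```text
t: 12.6
eef_pos: [0.506, 0.2023, 0.0516]
tool_rot: [0.0, 0.601, 0.8, -0.0]
contact_force: [-3.8, -2.2, 9.0]
gripper_width: 0.696
grasp_force: 58.2
```

Request:
{"api": "arm_command", "payload": {"commands": [0, 0, 0, 0, 0, 0, 1, 0, 0, 0, 0, 0, 0, 1, 0, 0, 0, 0, 0, 0, 1, 0, 0, -0.01, 0, 0, 0, 1, 0, 0, -0.04, 0, 0, 0, 1, 0, 0, -0.08, 0, 0, 0, 1, 0, 0, -0.1, 0, 0, 0, 1, 0, 0, -0.1, 0, 0, 0, 1]}}

```text
t: 13.4
eef_pos: [0.5079, 0.2035, 0.1542]
tool_rot: [0.002, 0.601, 0.8, 0.003]
contact_force: [0.2, -0.2, -0.2]
gripper_width: 0.999
grasp_force: 0.0
```

```bash
python3 - <<'E'
from h import *
go(.511,.140,.16,10)
E
```

```text
t 13.4 tcp [0.5079 0.2035 0.1542] phi 106.2 F [ 0.2 -0.2 -0.2] w 0.999 gf 0.0 q [-0.05  0.41 -0.55  1.91  0.27  0.89 -0.46]
-> shift [-0.0619 -0.0147 -0.0059] rot [ 0.3 -0.4 96.2]
```

Request:
{"api": "arm_command", "payload": {"commands": [-0.062, -0.015, -0.02, 0, 0, 96, 0.45, -0.062, -0.015, -0.02, 0, 0, 96, 0.45, -0.062, -0.015, -0.02, 0, 0, 96, 0.45, -0.062, -0.015, -0.02, 0, 0, 96, 0.45, -0.062, -0.015, -0.02, 0, 0, 96, 0.45, -0.062, -0.015, -0.02, 0, 0, 96, 0.45, -0.062, -0.015, -0.02, 0, 0, 96, 0.45, -0.062, -0.015, -0.02, 0, 0, 96, 0.45]}}

```text
t: 14.2
eef_pos: [0.5082, 0.1383, 0.1697]
tool_rot: [-0.0, 0.948, 0.318, -0.001]
contact_force: [-0.4, 0.0, -0.1]
gripper_width: 0.451
grasp_force: 0.0
```

Request:
{"api": "arm_command", "payload": {"commands": [0, 0, 0, 0, 0, 27.3, 0.45, 0, 0, 0, 0, 0, 27.3, 0.45, 0, 0, 0, 0, 0, 27.3, 0.45, 0, 0, 0, 0, 0, 27.3, 0.45, 0, 0, 0, 0, 0, 27.3, 0.45]}}

```text
t: 14.7
eef_pos: [0.5083, 0.1385, 0.1699]
tool_rot: [0.0, 0.996, 0.09, -0.0]
contact_force: [0.6, 0.5, -0.1]
gripper_width: 0.446
grasp_force: 0.0
```

```bash
python3 - <<'E'
from h import *
a=read_camera("top");s=read_camera("scene")
go(.511,.140,.13,10)
fx=(.5035,.2099,.2809)
k=[[.03,.023,.082],[.03,-.023,.082],[-.03,-.023,.082],[-.03,.023,.082],[.03,.023,.026],[.03,-.023,.026]]
print(((proj(s,place(np.array(k)-[0,.004,0],*fx))-[245,165])*6.67).round().tolist())
e=[[-.012+m*np.cos(-.1),-.069+m*np.sin(-.1),.116] for m in(-.028,.028)]
print(((proj(s,place(e,*fx))-[245,165])*6.67).round().tolist(),((proj(a,place(e,*fx))-[170,155])*4).round().tolist())
b=cv2.resize(s["img"][150:240,245:320,::-1],(500,600),interpolation=cv2.INTER_CUBIC)
a=cv2.resize(a["img"][155:230,170:245,::-1],(300,300),interpolation=cv2.INTER_CUBIC)
cv2.imwrite("pics/c6.png",np.hstack([b,np.vstack([a,0*a])]))
E
```

```text
t 14.8 tcp [0.5085 0.1385 0.1701] phi 10.3 F [0.4 0.7 0.9] w 0.449 gf 0.0 q [-0.2   0.32 -0.22  1.96  0.09  0.88 -1.86]
-> shift [ 0.0028 -0.0011  0.0401] rot [0.  0.  0.3]
[[431.0, 294.0], [319.0, 299.0], [297.0, 198.0], [405.0, 194.0], [415.0, 389.0], [306.0, 394.0]]
[[206.0, 125.0], [209.0, 218.0]] [[202.0, 198.0], [188.0, 124.0]]
```

View pics/c6.png

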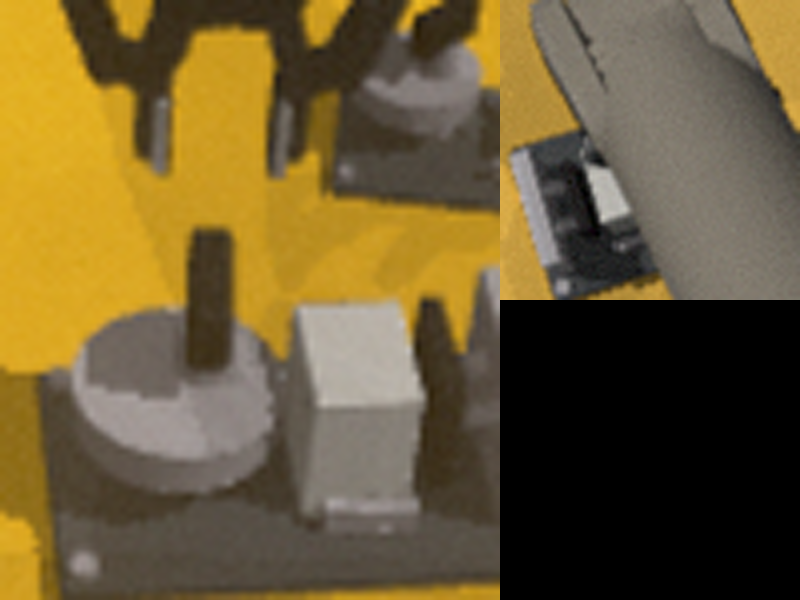

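Request:
{"api": "arm_command", "payload": {"commands": [0.003, -0.002, 0.02, 0, 0, 0, 0.45, 0.003, -0.002, 0.05, 0, 0, 0, 0.45, 0.003, -0.002, 0.075, 0, 0, 0, 0.45, 0.003, -0.002, 0.086, 0, 0, 0, 0.45, 0.003, -0.002, 0.086, 0, 0, 0, 0.45, 0.003, -0.002, 0.086, 0, 0, 0, 0.1, 0.003, -0.002, 0.086, 0, 0, 0, 0.1, 0.003, -0.002, 0.086, 0, 0, 0, 0.1], "force": 70}}

```text
t: 15.6
eef_pos: [0.5124, 0.1408, 0.0861]
tool_rot: [-0.0, 0.996, 0.088, 0.001]
contact_force: [-0.9, -3.3, 6.3]
gripper_width: 0.198
grasp_force: 96.1
```

Request:
{"api": "arm_command", "payload": {"commands": [0, 0, 0, 0, 0, 0, 0.1, 0, 0, 0, 0, 0, 0, 0.1]}}

```text
t: 15.8
eef_pos: [0.5124, 0.1408, 0.0861]
tool_rot: [-0.0, 0.996, 0.088, 0.001]
contact_force: [-0.5, -1.9, 5.7]
gripper_width: 0.202
grasp_force: 96.0
```

```bash
python3 - <<'E'
from h import *
go(.511,.140,.083,90)
E
```

```text
t 15.8 tcp [0.5124 0.1408 0.0861] phi 10.1 F [-0.5 -1.9  5.7] w 0.202 gf 96.0 q [-0.22  0.44 -0.2   2.01  0.14  0.7  -1.9 ]
-> shift [-0.0015  0.0005  0.0031] rot [  0.1  -0.1 -79.9]
```

Request:
{"api": "arm_command", "payload": {"commands": [0, 0, 0, 0, 0, -6, 0.1, 0, 0, 0, 0, 0, -13, 0.1, 0, 0, 0, 0, 0, -20, 0.1, 0, 0, 0, 0, 0, -27, 0.1, 0, 0, 0, 0, 0, -34, 0.1, 0, 0, 0, 0, 0, -40, 0.1]}}

```text
t: 16.4
eef_pos: [0.5112, 0.1428, 0.0861]
tool_rot: [-0.001, 0.905, 0.426, 0.001]
contact_force: [-5.7, 3.7, 8.5]
gripper_width: 0.199
grasp_force: 96.3
```

```bash
python3 - <<'E'
from h import *
go(.511,.140,.086,90.6);print(get_obs()["torque"])
E
```

```text
t 16.4 tcp [0.5112 0.1428 0.0861] phi 50.4 F [-5.7  3.7  8.5] w 0.199 gf 96.3 q [-0.09  0.46 -0.37  2.    0.25  0.72 -1.3 ]
-> shift [-0.0023  0.0016  0.0001] rot [  0.   -0.1 -40.2]
[ 0.80815746  1.46555109 -0.25527832]
```

Request:
{"api": "arm_command", "payload": {"commands": [0, 0, 0, 0, 0, -6, 0.1, 0, 0, 0, 0, 0, -12, 0.1, 0, 0, 0, 0, 0, -18, 0.1, 0, 0, 0, 0, 0, -24, 0.1, 0, 0, 0, 0, 0, -30, 0.1, 0, 0, 0, 0, 0, -36, 0.1, 0, 0, 0, 0, 0, -40.5, 0.1, 0, 0, 0, 0, 0, -40.5, 0.1]}}

```text
t: 17.2
eef_pos: [0.509, 0.1435, 0.0861]
tool_rot: [-0.001, 0.702, 0.712, -0.0]
contact_force: [-12.0, 3.8, 15.0]
gripper_width: 0.201
grasp_force: 97.8
```

```bash
python3 - <<'E'
from h import *
go(.511,.140,.086,90.6);print(get_obs()["torque"])
s=read_camera("scene");b=cv2.resize(s["img"][165:240,245:335,::-1],(720,600),interpolation=cv2.INTER_CUBIC)
cv2.imwrite("pics/c7.png",b)
fx=(.5035,.2099,.2809)
for d in(0,.005):print(((proj(s,place(np.array([[.03,.023,.082],[.03,-.023,.082],[.028,.023,.081]])+[0,d,0],*fx))-[245,165])*8).round().tolist())
E
```

```text
t 17.2 tcp [0.509  0.1435 0.0861] phi 90.9 F [-12.    3.8  15. ] w 0.201 gf 97.8 q [ 0.04  0.49 -0.54  1.99  0.36  0.75 -0.7 ]
-> shift [-0.0035  0.002   0.0001] rot [-0.1 -0.1  0.3]
[0.78137162 2.75334058 0.02884094]
[[529.0, 353.0], [394.0, 358.0], [528.0, 351.0]]
[[544.0, 352.0], [409.0, 358.0], [542.0, 350.0]]
```

View pics/c7.png

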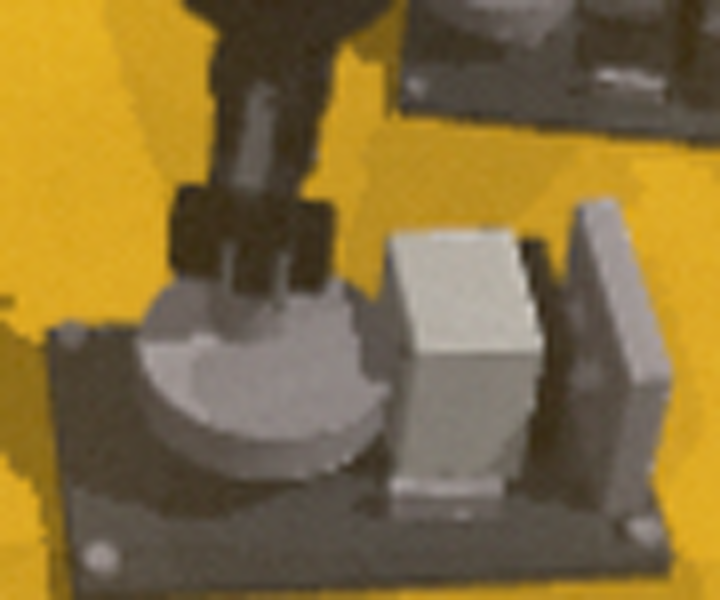

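Request:
{"api": "arm_command", "payload": {"commands": [0, 0, 0, 0, 0, 0, 0.5, 0, 0, 0, 0, 0, 0, 0.5, 0, 0, 0, 0, 0, 0, 0.5, 0, 0, -0.01, 0, 0, 0, 0.5, 0, 0, -0.04, 0, 0, 0, 0.5, 0, 0, -0.09, 0, 0, 0, 0.5, 0, 0, -0.13, 0, 0, 0, 0.5, 0, 0, -0.13, 0, 0, 0, 0.5]}}

```text
t: 18.05
eef_pos: [0.5147, 0.1426, 0.2207]
tool_rot: [0.003, 0.703, 0.711, 0.005]
contact_force: [1.2, 0.3, 1.1]
gripper_width: 0.498
grasp_force: 0.0
```

```bash
python3 - <<'E'
from h import *
go(.511,.140,.2,90.6)
s=read_camera("scene");b=cv2.resize(s["img"][:,:,::-1],(768,576),interpolation=cv2.INTER_CUBIC)
cv2.imwrite("pics/c8.png",b)
E
```

```text
t 18.05 tcp [0.5147 0.1426 0.2207] phi 90.6 F [1.2 0.3 1.1] w 0.498 gf 0.0 q [ 0.13  0.31 -0.62  1.88  0.22  1.01 -0.57]
-> shift [-0.0027 -0.0039  0.0207] rot [ 0.6 -0.2  0. ]
```

View pics/c8.png

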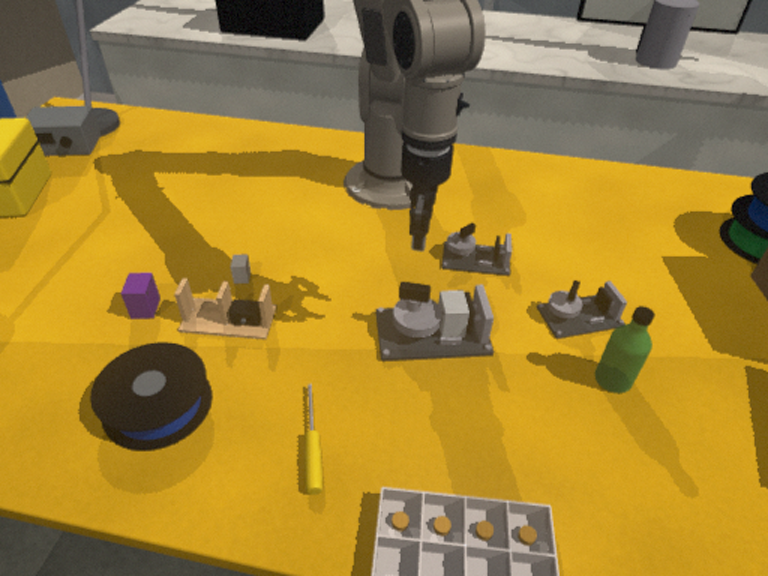

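The case is clamped at (453,315), the knob at (414,292) is released and turned, and everything else is undisturbed.

```bash
python3 -c "
from station import *
print(hand_in())"
```

```text
the job is handed in; nothing more can be done
None
```

The case stands upright in the drilling fixture, clamped by the cam with the sprung pad pushed back about 5 mm (read from the camera image); the knob is released, the other objects were not moved, and the job was handed in at about 18 s.

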